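Step the aperture turret of a densitometer round and take the reading

ROBOT

A 7-joint arm with a two-finger parallel gripper is mounted at the origin on a cart in front of the work surface, level with it; the furniture and walls round the work are solid. World frame = base frame: x ahead of the robot, y to its left, z up, the work surface at z = 0. Lengths are in m, angles in rad, forces in N, time in s.
With the tool pointing down it reaches from about 0.4 to 0.85 m from the base axis. Payload 10.4 kg.
Tool frame: the origin (TCP) lies on the centre line of the jaws, within the pads' length; the fingertips stand 22 mm ahead of it and the grasp point (between the pads) lies 3 mm ahead of it; z points along the fingers, y is the line along which they close (so a half turn about z gives the same grasp; the last joint's range is limited). The gripper opens to 87 mm and grips with 3 to 60 N. Pads are 19 mm wide; open, the fingers measure 117 mm over their backs; the gripper's body (75 mm by 190 mm) begins 51 mm behind the grasp point.
Start: joints at [-1.259, 0.332, -0.065, 1.46, 0.022, 1.35, -0.088], TCP at [0.205, 0.59, 0.245] pointing down, gripper open.
Joint ranges: [-2.6, 2.6], [-0.5, 2.12], [-1.47, 1.34], [0.16, 2.42], [-1.27, 4.41], [0.06, 2.06], [-2.6, 2.6]. Speed limits (rad/s): [2.22, 2.22, 2.79, 2.79, 3.14, 3.14, 3.14].

INTERFACE

Orientations are given as a unit quaternion [x, y, z, w].
In Python, from bench import r gives the robot as it stands.
- The arm moves only by the tool tcp_steps, called after "Call:" by a JSON object that holds its "name" and its "arguments". Schema: {"type":"object","properties":{"moves":{"type":"array","items":{"type":"array","items":{"type":"array","items":{"type":"number"},"minItems":5,"maxItems":5},"minItems":1,"maxItems":12},"minItems":1,"maxItems":1},"force":{"type":"number"},"only":{"type":"string"},"quiet":{"type":"boolean"},"lines":{"type":"string"}},"required":["moves"],"additionalProperties":false}. moves is a list that holds a single list of rows (three levels of brackets), with 1 to 12 rows, each of 5 numbers: dx, dy, dz in mm, then a turn about the tool's z in units of 0.2 rad, then the finger opening in m; each row is the pose to reach, as a shift and turn from the pose commanded when the call began, along the tool's axes at that moment; what a row does not reach only later rows make up. A row lasts 1/10 s, in which the tool goes at most 0.05 m and 0.15 rad, less where a joint would pass 70% of its speed; a pose out of reach is approached as far as the arm can. The fingers move at their own pace and stop on an object; force is the grip in N (left out, the last holds). Time passes only in rows, so rows that do not move let the fingers close. The tool returns the time, the measured TCP pose, the force, the opening and the grip force at its end. only (a regular expression) keeps the lines of the reply that match it, lines (a string "A,B") keeps lines A to B, and quiet returns only ok. Input that does not fit is refused with a message, and nothing moves.
- r.read_state(): the state, without advancing time (a new reading comes with each control period).
- r.camera(name): name is "scene" or "top" or "wrist"; returns a dict with "img" (480x640x3 uint8, red, green, blue), "fx", "fy", "cx", "cy" (pixels), "pose" (4x4, takes a point from camera to world coordinates). Camera axes: x right, y down, z forward; pixel columns grow to the right and rows downward; lengths in m; the calibration is good to about 2 mm. The wrist camera is an equidistant fisheye: a pixel r from the principal point sees the ray r / f radians off the axis. A picture is of the moment at which its call begins. There is no depth.
- r.close_job(): hands the job in; it is judged then, once.
The state is a dict: "time": time; "joint_positions": joint angles; "joint_vel": joint speeds; "joint_torque": joint torques, N m; "ee_pos": TCP position; "eef_rot": TCP orientation; "ft_force": force on the tool from outside, world axes, zero at the start; "torque": the same for the moment, N m; "width": finger opening in m; "grip_force": force on a finger pad.
Only numpy, scipy, OpenCV 4.12 (cv2) and the standard library are available. Lean on these libraries where they do the work, as an engineer would, in place of code of your own. Each camera call takes 0.05 s, during which the arm holds its last target. There are 200 camera calls.

TASK

On the small white densitometer, push the turret round by its protruding ears, step by step, until the widest of its five openings sits in the light path, right under the reading head; only then press the reading head gently all the way down onto the slide and finish while still holding it down. Only touch and push with the fingertips: do not shift or lift the instrument, and leave the things standing round it alone.

Things in the scene. Friction and masses are not known exactly. Their poses are not given: they have to be found in the camera images.
- densitometer: Bench densitometer, 2.6 kg, loose on rubber feet, plain white and grey, 272 mm long (its x), 170 wide, 104 high. Origin on the bench under the turret axis; its x points from the round front nose (operator's side) back to the housing, y to its left, z up. Nose: radius 60 mm round the turret axis, top at z 30. Housing: x 86 to 208 mm, 56 mm high.
- turret_axis (a point): Turret's centre on its disc's top, z 41 mm. Steel disc, radius 56, z 34 to 41, vertical axis; hub radius 12 up to z 48. Five black ears stand out radially 72 deg apart, one straight outside each opening: 9 mm wide, radius 52 to 84, z 34 to 48, nothing under them outside the nose. In the front half they are free from above; a fingertip fits between two ears, about 70 mm from the axis.
- widest_opening (a point): Centre of the turret's widest opening, on the disc's top, 38 mm from the axis. Openings look like black round holes with a steel rim; counter-clockwise seen from above they are 22 (this one, five small dots beside it), 17, 12.5, 8.5 and 5 mm (one dot) in diameter. At the start it lies in the front part or at a side, clear of the light table.
- turret (a joint): Turn of the turret, rad, counter-clockwise positive from above, endless. At 0 or 2*pi the widest opening is in the light path; stations lie 2*pi/5 apart. Friction of 0.04 N m holds it where it is left; at each station a spring ball clicks in, drawing it true from within about 6 degrees; leaving takes about 3 N at an ear. It may start between clicks.
- reading_spot (a point): Point of the light path on the top of a glass slide (fixed under two clips), 38 mm behind the turret axis along the instrument's x, 58 mm above the bench, straight under the reading head. The slide lies on the grey light table, x 21 to 91, y -75 to 75, z 50 to 56 mm in the instrument's frame; it covers the rear of the turret and the ears pass freely beneath it.
- read_arm: Grey reading arm, 28 mm wide, top at 97 mm, hinged at the instrument's rear (origin on the hinge, 170 mm behind the turret axis, 88 mm high), reaching forward to the reading head, a cylinder of radius 19 mm. A spring holds it up; pressing the head takes about 3 N to start and 6 N at the bottom, after 13 mm, where it meets a firm stop. Let go, it rises again.
- read_pad (a point): Centre of the top of the round black thumb pad (radius 16 mm) on the reading head, 103 mm above the bench when up, 90 mm when fully down; press here, straight down.
- read_nose (a point): Centre of the tip under the reading head: 14 mm above the slide when up, under 1 mm when fully down.
- vial_4: White plastic jar with a blue screw cap, 52 mm wide, 85 mm high, standing; bystander. Origin at its underside.
- tube_a: Lying screw-cap tube, 21 x 110 mm; bystander.
- forceps: Lying steel forceps, 10 x 124 mm, 15 mm high; bystander.
- marker_black: Lying white marker with black cap, 14 x 132 mm; bystander.
- tip_box: Blue-green pipette tip box, 71 x 118 x 58 mm; bystander.
- timer: White bench timer with three keys, 62 x 62 x 18 mm; bystander, lying on the bench.
- note_pad: Yellow block of notes, 77 x 77 x 18 mm; bystander.

How it is judged:
On the way:
1. the widest opening is in the light path while the reading head is still up (horizontal distance between widest_opening and reading_spot below 0.003 m and z of read_nose in the frame of reading_spot above 0.01 m), for 0.3 s.
At the end, for the whole second after the job is handed in: The widest opening is within 3 mm of the light path (horizontally), the fingers hold the reading head down with its tip within 3 mm of the slide, and the instrument stands within 15 mm of where it was (horizontal distance between widest_opening and reading_spot below 0.003 m and z of read_nose in the frame of reading_spot below 0.003 m and contact force between the fingers and read_arm above 1 N and distance of densitometer from where it was at the start of the episode below 0.015 m); the arm keeps its last pose, push and grip.
It fails at once if the reading head is pressed while the widest opening is not in the light path (z of read_nose in the frame of reading_spot below 0.006 m and horizontal distance between widest_opening and reading_spot above 0.005 m).
It fails at once if the reading arm is pressed with more than 40 N (contact force between anything else and read_arm above 40 N).
It fails at once if the instrument is shifted by more than 15 mm or tipped (distance of densitometer from where it was at the start of the episode above 0.015 m or angle between densitometer's own z axis and vertical above 0.06 rad).
It fails at once if something standing round the instrument is moved by more than 15 mm (distance of any of vial_4, tube_a, forceps, marker_black, tip_box, timer, note_pad from where it was at the start of the episode above 0.015 m).
It also fails if it takes over 48 s, if anything falls off the work surface, if the arm or the gripper's body presses on something with over 40 N, if the wrist force passes 120 N, or if a joint passes its speed limit or range.

## Working session

There is one attempt and no reset: what is moved stays moved. The work goes in short steps, Python scripts to look and compute and a tool call to move; the robot and the scene stay as the last step left them, time stands still between calls to the robot, and variables do not carry over. Pictures are saved under pics/ and viewed, at most 10 in all, crops included, and the job is handed in when it is done.

```bash
ls; mkdir -p pics
```

Run:
```python
from bench import r
import cv2,numpy as np
s=r.read_state();print({k:np.round(v,3).tolist() for k,v in s.items()})
for n in("top","scene"):
    c=r.camera(n);cv2.imwrite(f"pics/{n}0.png",c["img"][:,:,::-1]);print(n,c["fx"],c["fy"],c["cx"],c["cy"],np.round(c["pose"],4).tolist())
```

```text
bench.py
pics
{'time': 0.0, 'joint_positions': [-1.259, 0.333, -0.065, 1.461, 0.022, 1.35, -0.089], 'joint_vel': [-0.002, 0.001, -0.001, 0.002, 0.0, 0.001, 0.0], 'joint_torque': [0.001, -62.327, 0.026, -38.988, -0.061, 0.04, 0.0], 'ee_pos': [0.205, 0.59, 0.244], 'eef_rot': [0.167, 0.986, -0.001, -0.0], 'ft_force': [-0.06, 0.198, -0.003], 'torque': [-0.008, -0.025, -0.013], 'grip_force': 0.0, 'width': 0.087}
top 548.1694581451453 548.1694581451453 311.74883537434573 242.4813286601295 [[-0.0178, -0.9855, 0.1685, 0.337], [-0.9998, 0.0177, -0.0022, 0.1521], [-0.0008, -0.1685, -0.9857, 1.2205], [0.0, 0.0, 0.0, 1.0]]
scene 556.1364017790216 556.1364017790216 314.5062326574806 237.92732815498903 [[0.6161, -0.5657, 0.5481, -0.153], [-0.7876, -0.4372, 0.4342, -0.3755], [-0.006, -0.6992, -0.7149, 0.9598], [0.0, 0.0, 0.0, 1.0]]
```

View pics/top0.png

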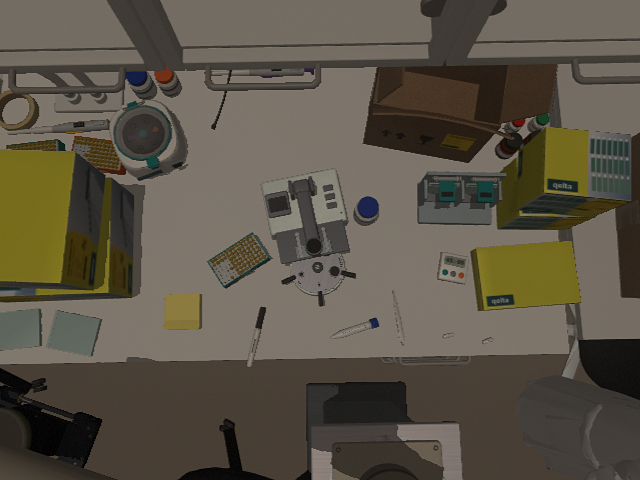

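View pics/scene0.png

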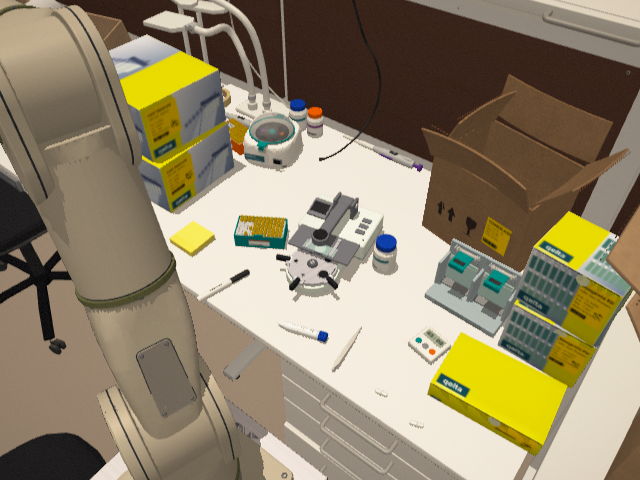

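The densitometer is near top pixel (317,267), with its hub there, the pad at about (314,245), and ears in front at (289,280), (321,298) and (348,274). In the scene view the turret is at about (312,266). I'll enlarge both for detail.

Create h.py:
```python
import numpy as np,cv2
from bench import r
def ray(c,u,v):
    d=c["pose"][:3,:3]@np.array([(u-c["cx"])/c["fx"],(v-c["cy"])/c["fy"],1]);return c["pose"][:3,3],d
def plane(c,u,v,z):
    o,d=ray(c,u,v);return o+d*(z-o[2])/d[2]
def two(c1,p1,c2,p2):
    o1,d1=ray(c1,*p1);o2,d2=ray(c2,*p2)
    t=np.linalg.lstsq(np.c_[d1,-d2],o2-o1,rcond=None)[0]
    a,b=o1+t[0]*d1,o2+t[1]*d2
    return (a+b)/2,np.linalg.norm(a-b)
def proj(c,P):
    q=c["pose"][:3,:3].T@(np.asarray(P)-c["pose"][:3,3]);return c["fx"]*q[0]/q[2]+c["cx"],c["fy"]*q[1]/q[2]+c["cy"]
```

Run:
```python
import cv2,numpy as np
a=cv2.imread("pics/top0.png")[225:315,262:372];b=cv2.imread("pics/scene0.png")[215:305,262:372]
f=lambda x:cv2.resize(x,None,fx=5,fy=5,interpolation=cv2.INTER_CUBIC)
A=f(a);B=f(b)
cv2.imwrite("pics/a1.png",A);cv2.imwrite("pics/b1.png",B)
```

```text
(no output)
```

View pics/a1.png

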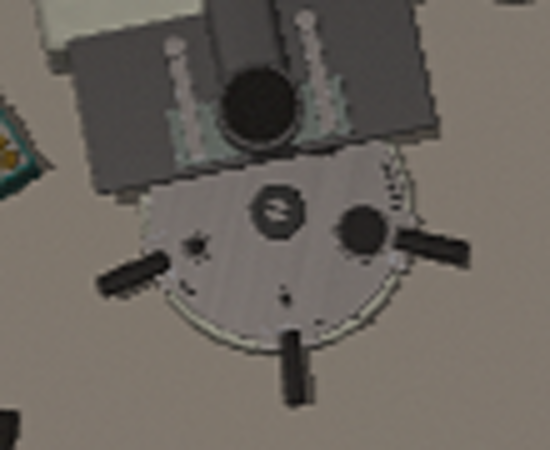

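View pics/b1.png

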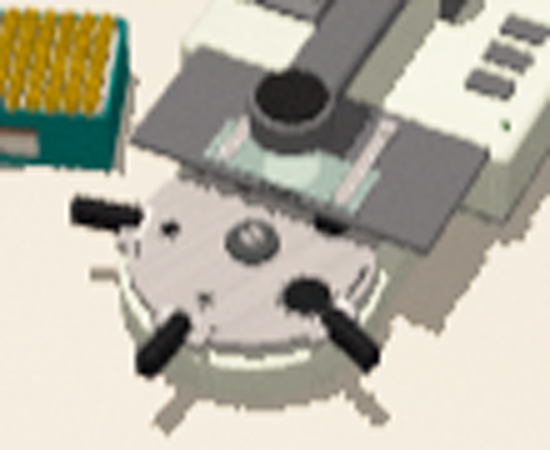

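The top crop shows the hub at (317.6,267.2), the widest opening (five dots beside it) at (334.6,271.2), and the pad at (313.8,245.8). In the scene crop they are at (312.2,262.4), (323,274.2) and (320.2,234.4).

Run:
```python
from h import *
T,S=r.camera("top"),r.camera("scene")
P={}
for n,a,b in(("hub48",(317.6,267.2),(312.2,262.4)),("open41",(334.6,271.2),(323,274.2)),("pad103",(313.8,245.8),(320.2,234.4))):
    P[n],g=two(T,a,S,b);print(n,P[n].round(4),round(g,4))
hub=plane(T,317.6,267.2,.048);pad=plane(T,313.8,245.8,.103);op=plane(T,334.6,271.2,.041)
e=lambda p:np.array([262+p[0]/5,225+p[1]/5])
print("plane top",hub.round(4),op.round(4),pad.round(4));
hs=plane(S,312.2,262.4,.048);os_=plane(S,323,274.2,.041);ps=plane(S,320.2,234.4,.103);print("plane scene",hs.round(4),os_.round(4),ps.round(4))
# ears tips, table front edge corners
for p in((100,288),(298,402),(467,254)): 
    q=plane(T,*e(p),.046);print("ear tip",q.round(4),np.linalg.norm(q[:2]-hub[:2]).round(3),np.degrees(np.arctan2(*(q-hub)[1::-1])).round(1))
q1,q2=plane(T,*e((100,192)),.053),plane(T,*e((438,133)),.053);d=q2-q1;print("edge",q1.round(4),q2.round(4),np.linalg.norm(d).round(3),"yaw edge",np.degrees(np.arctan2(-d[0],d[1])).round(1)+0,d.round(3))
d=pad-hub;print("yaw pad",np.degrees(np.arctan2(d[1],d[0])).round(1),np.linalg.norm(d[:2]).round(4))
d=op-hub;print("open ang",np.degrees(np.arctan2(d[1],d[0])).round(1),np.linalg.norm(d[:2]).round(4))
print(r.read_state()["eef_rot"])
```

```text
hub48 [0.484  0.1372 0.0468] 0.0017
open41 [0.4753 0.1005 0.0412] 0.0017
pad103 [0.5223 0.1448 0.0991] 0.002
plane top [0.4832 0.1378 0.048 ] [0.4747 0.1011 0.041 ] [0.521  0.1455 0.103 ]
plane scene [0.4838 0.136  0.048 ] [0.476  0.1001 0.041 ] [0.52   0.1418 0.103 ]
ear tip [0.4515 0.2149 0.046 ] 0.083 112.3
ear tip [0.4013 0.1309 0.046 ] 0.082 -175.2
ear tip [0.4634 0.0569 0.046 ] 0.083 -103.8
edge [0.4921 0.2141 0.053 ] [0.5152 0.0683 0.053 ] 0.148 yaw edge -171.0 [ 0.023 -0.146  0.   ]
yaw pad 11.4 0.0386
open ang -103.0 0.0377
[ 1.66639111e-01  9.86017867e-01 -4.12167180e-04 -5.45297298e-05]
```
Heights match. Instrument yaw: edge dir: y axis of instrument from q2 to q1: (-0.023,0.146) → angle 99 => yaw 9°. Pad yaw 11.4. ~9.5-10°. Light path direction at ~10°. Opening at -103° (ears: 112.3,-175.2(184.8), -103.8(256.2)); average consistent: 112.3, 112.5, 112.2 -> widest -103.8ish. Relative to yaw 9.5: -113.3; stations at -72k: -144, -72. So between clicks (−113 +108 = halfway: -108). Needs +113° CCW (from above) or -247 CW. CCW: turret moves +113°: ear at -103.8 (right side, -y) goes... CCW from -y towards +x. i.e. right ear moves to rear beneath the table. So pushing ear: front ears are pushed in the CCW direction (seen from above, x up/y left: CCW at front (−x side) means moving to −y (right). So push the front ear (at 185°) to the right and around: from 185° to, e.g., ~-95° (265°)... How far can I push? 113 total. Ear at 185 → 298 = -62: in instrument frame, -71.5 : ear under the table? Table x from 21; ear at r 70 with angle -72: x=21.6. Hmm, marginal. Better two pushes: First push ear A (left, 112.3 → instrument frame 102.8) -- push from behind. Table covers from x=21 i.e. at r=70 angle 72.5. Fingertip between ear at 102.8 and table edge at angle 72: gap at r70: 30° = 36mm minus ear half 4.5; finger thickness? fingertips closed: width along y: unknown maybe (117-87)/2 = 15mm each closing → 30 mm across closed; pads 19 mm wide. Alternatively open gripper and use one finger: 15x19mm. "a fingertip fits between two ears". Gripper's body: 75 x 190 mm begins 51-3... body begins 51 mm behind grasp point, i.e., 70 mm behind fingertips. With fingertips at z~0.030, body is at z=0.1: reading head top is 103. Body 75x190 would hit the reading head/arm (97-103) if over it! Pushing at z: ears z 34 to 48. Fingertips at z 0.036 => body at ~0.036+0.019+0.051=0.106. Just over 103. OK-ish but if fingers at 0.040, body at 0.110. Ears overlap 8mm. OK. But also the tool could be further away with open gripper; body 190 long along y presumably (the opening direction), 75 in x. Better: use closed or one finger with orientation making body clear. tip_box is 58 high, vial 85 high; fine since body at 110... vial fine at 85+.

The rows are not in the units I measure in: shifts go in mm and turns go in units of 0.2 rad. I convert before sending: -0.341 m is -341, -0.3225 m is -322.5.

Call:
{"name": "tcp_steps", "arguments": {"moves": [[[-34,-32,0,0,0],[-70,-66,0,0,0],[-110,-100,20,0,0],[-140,-132,40,0,0],[-170,-160,50,0,0],[-200,-190,60,0,0],[-230,-220,70,0,0],[-260,-250,80,0,0],[-300,-285,90,0,0],[-341,-322.5,100,0,0],[-341,-322.5,100,0,0],[-341,-322.5,100,0,0]]], "force": 20}}

```text
time: 1.4
ee_pos: [0.4219, 0.1721, 0.1443]
eef_rot: [0.168, 0.986, -0.0, -0.0]
ft_force: [0.7, 1.9, -0.0]
width: 0.0025
grip_force: 0.0
```

Run:
```python
from h import *
s=r.read_state();print(s["ee_pos"],s["eef_rot"],s["width"])
T=r.camera("top");im=T["img"][190:320,225:405,::-1]
W=r.camera("wrist");cv2.imwrite("pics/c1.png",np.vstack([cv2.resize(im,(640,462//2*2-162)),W["img"][180:480,:,::-1]]))
```

```text
[0.42190374 0.17205352 0.1443003 ] [ 1.68495161e-01  9.85702445e-01 -1.84640254e-04 -1.88878688e-04] 0.0025053430816130177
```

View pics/c1.png

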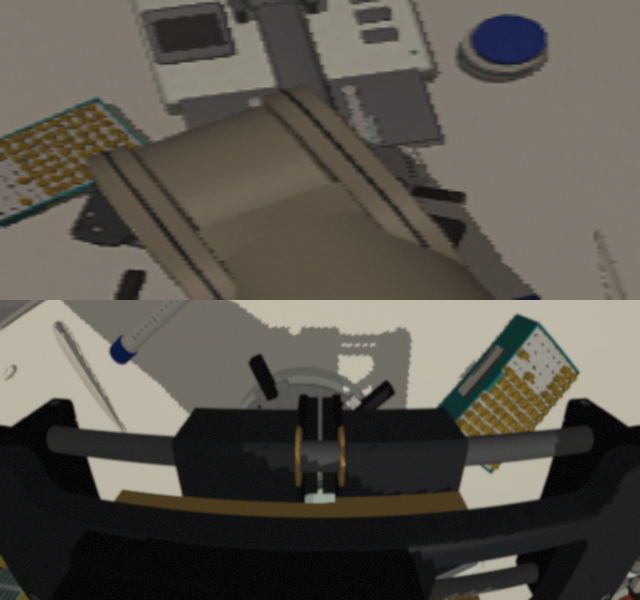

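The wrist view shows the closed fingers (column 320) between the front ear (262,376) and the left ear (375,397), and clear of both. Descending now.

Call:
{"name": "tcp_steps", "arguments": {"moves": [[[0,0,25,0,0],[0,0,50,0,0],[0,0,70,0,0],[0,0,80,0,0],[0,0,84,0,0],[0,0,84,0,0]]]}}

```text
time: 2.1
ee_pos: [0.4213, 0.1745, 0.0607]
eef_rot: [0.166, 0.986, 0.0, -0.0]
ft_force: [-0.8, -0.3, 0.7]
width: 0.0004
grip_force: 0.0
```

Run:
```python
from h import *
s=r.read_state();q=s["eef_rot"];from scipy.spatial.transform import Rotation as R
M=R.from_quat(q).as_matrix();p=s["ee_pos"];ax=np.array([.4835,.137])
for i,t in enumerate(np.linspace(150,245,13)[1:]):
    w=ax+.072*np.array([np.cos(np.radians(t)),np.sin(np.radians(t))])
    d=M.T@np.r_[w-p[:2],0];print(round(t),d.round(4)[:2],round(-np.radians(max(0,t-161)),2))
```

```text
158 [ 0.0009 -0.0113] -0.0
166 [ 0.0007 -0.0212] -0.08
174 [-0.0008 -0.0311] -0.22
182 [-0.0037 -0.0406] -0.36
190 [-0.0079 -0.0496] -0.5
198 [-0.0132 -0.058 ] -0.64
205 [-0.0197 -0.0655] -0.78
213 [-0.0271 -0.0721] -0.91
221 [-0.0354 -0.0776] -1.05
229 [-0.0444 -0.0819] -1.19
237 [-0.0538 -0.085 ] -1.33
245 [-0.0636 -0.0867] -1.47
```

In the tool's units: -0.05 m is -50, -0.045 m is -45, -0.15 rad is -0.75.

Call:
{"name": "tcp_steps", "arguments": {"moves": [[[1,-6,0,0,0],[1,-11,0,0,0],[1,-16,0,0,0],[1,-21,0,-0.4,0],[0,-26,0,-0.75,0],[-1,-31,0,-1.1,0],[-2,-36,0,-1.45,0],[-4,-41,0,-1.8,0],[-6,-45,0,-2.15,0],[-8,-50,0,-2.5,0],[-8,-50,0,-2.5,0]]]}}

```text
time: 3.2
ee_pos: [0.4127, 0.1231, 0.0609]
eef_rot: [-0.083, 0.997, 0.0, 0.0]
ft_force: [0.3, 0.4, 0.5]
width: 0.0004
grip_force: 0.0
```

Run:
```python
from h import *
T=r.camera("top");W=r.camera("wrist");im=T["img"][190:320,225:405,::-1]
cv2.imwrite("pics/d1.png",np.vstack([cv2.resize(im,(640,300)),W["img"][180:480,:,::-1]]))
from scipy.spatial.transform import Rotation as R
s=r.read_state();M=R.from_quat(s["eef_rot"]).as_matrix();p=s["ee_pos"];ax=np.array([.4835,.137])
v=p[:2]-ax;print("finger ang",np.degrees(np.arctan2(v[1],v[0]))%360,np.hypot(*v),s["ft_force"])
for t in np.arange(195,251,6):
    w=ax+.072*np.array([np.cos(np.radians(t)),np.sin(np.radians(t))])
    d=M.T@np.r_[w-p[:2],0];print(t,d.round(4)[:2],round(-np.radians(t-190),2))
```

```text
finger ang 190.67887622281714 0.0721523511214863 [ 0.39593023 -0.2258029  -0.11362622]
195 [-0.0005 -0.0054] -0.09
201 [-0.0016 -0.0129] -0.19
207 [-0.0035 -0.0202] -0.3
213 [-0.0062 -0.0272] -0.4
219 [-0.0096 -0.0339] -0.51
225 [-0.0137 -0.0403] -0.61
231 [-0.0184 -0.0462] -0.72
237 [-0.0237 -0.0515] -0.82
243 [-0.0295 -0.0563] -0.93
249 [-0.0358 -0.0604] -1.03
```

View pics/d1.png

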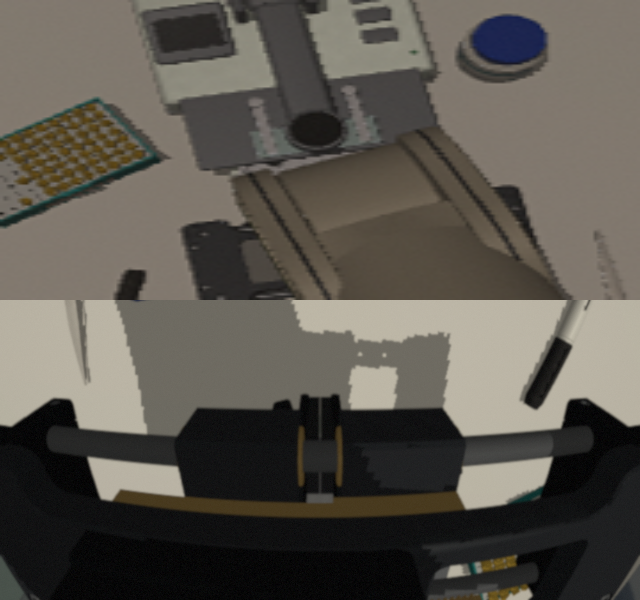

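The wrist view shows the front ear's tip just left of the fingers at (283,404), and it is being pushed along. I'll continue the arc.

In the tool's units: -0.0563 m is -56.3, -0.0515 m is -51.5, -0.93 rad is -4.65.

Call:
{"name": "tcp_steps", "arguments": {"moves": [[[-0.5,-5,0,-0.4,0],[-1,-9,0,-0.7,0],[-1.6,-13,0,-0.95,0],[-3.5,-20,0,-1.5,0],[-6.2,-27,0,-2,0],[-9.6,-34,0,-2.55,0],[-13.7,-40.3,0,-3.05,0],[-18.4,-46.2,0,-3.6,0],[-23.7,-51.5,0,-4.1,0],[-29.5,-56.3,0,-4.65,0],[-29.5,-56.3,0,-4.65,0]]]}}

```text
time: 4.4
ee_pos: [0.4514, 0.0728, 0.0606]
eef_rot: [-0.52, 0.854, -0.0, 0.0]
ft_force: [-0.2, -0.4, 0.2]
width: 0.0003
grip_force: 0.0
```

Call:
{"name": "tcp_steps", "arguments": {"moves": [[[0,5,0,0,0],[0,7,-20,0,0],[0,7,-60,0,0],[30,7,-100,0,0],[80,7,-100,0,0],[120,7,-100,0,0],[120,7,-100,0,0]]]}}

```text
time: 5.1
ee_pos: [0.3874, -0.0335, 0.1605]
eef_rot: [-0.517, 0.856, 0.0, 0.0]
ft_force: [-0.4, 0.8, 0.0]
width: 0.0005
grip_force: 0.0
```

Run:
```python
from h import *
s=r.read_state();print(s["joint_positions"])
T=r.camera("top");S=r.camera("scene")
f=lambda x:cv2.resize(np.ascontiguousarray(x[:,:,::-1]),None,fx=5,fy=5,interpolation=cv2.INTER_CUBIC)
cv2.imwrite("pics/e1.png",np.vstack([f(T["img"][250:310,262:372]),f(S["img"][245:305,262:372])]))
```

```text
[-0.42385078 -0.15779318  0.36712504  2.16081258  0.0612252   1.12898332
  2.5702098 ]
```

View pics/e1.png

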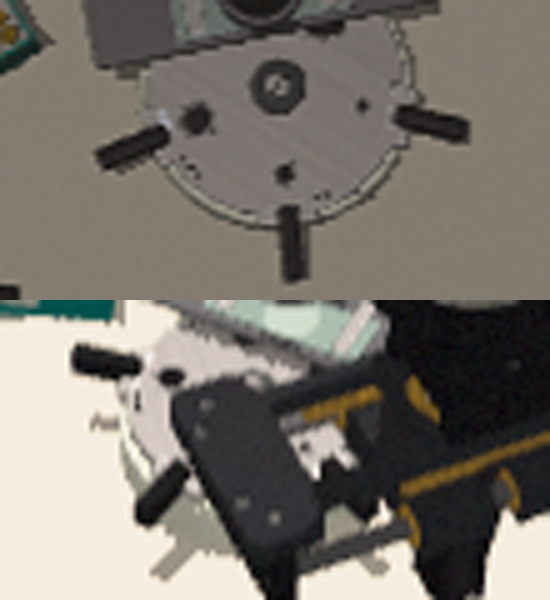

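The top view (crop offset 262,250) shows ear tips at (99,160), (297,281) and (467,131). That is the starting pattern one ear later, so the turret has turned about 72°. The widest opening is just entering under the table at (325,27). About 41° remain, so I go back for the new front ear.

In the tool's units: -0.199 m is -199, 0.0663 m is 66.3, 1.42 rad is 7.1.

Call:
{"name": "tcp_steps", "arguments": {"moves": [[[-20,7,0,0.7,0],[-40,13,0,1.4,0],[-60,20,0,2.1,0],[-80,27,0,2.8,0],[-100,33,0,3.5,0],[-120,40,0,4.2,0],[-140,47,0,4.9,0],[-160,53,0,5.6,0],[-180,60,0,6.3,0],[-199,66.3,0,7,0],[-199,66.3,20,7.1,0],[-199,66.3,20,7.1,0]]]}}

```text
time: 6.4
ee_pos: [0.4202, 0.1782, 0.1383]
eef_rot: [0.161, 0.987, -0.001, -0.002]
ft_force: [0.1, -0.5, -0.7]
width: 0.0006
grip_force: 0.0
```

Call:
{"name": "tcp_steps", "arguments": {"moves": [[[0,0,25,0,0],[0,0,50,0,0],[0,0,70,0,0],[0,0,79,0,0],[0,0,80,0,0],[0,0,80,0,0]]]}}

```text
time: 7.0
ee_pos: [0.4222, 0.1773, 0.0612]
eef_rot: [0.162, 0.987, 0.0, 0.0]
ft_force: [1.2, 0.4, 0.8]
width: 0.0005
grip_force: 0.0
```

Run:
```python
from h import *
s=r.read_state();print(s["joint_positions"])
from scipy.spatial.transform import Rotation as R
M=R.from_quat(s["eef_rot"]).as_matrix();p=s["ee_pos"];ax=np.array([.4835,.137])
for t in (160,168,172,176,180,184,188,192,196,200,204,208,210,212,214):
    w=ax+.072*np.array([np.cos(np.radians(t)),np.sin(np.radians(t))])
    d=M.T@np.r_[w-p[:2],0];print(t,d.round(4)[:2],round(-np.radians(max(0,t-161)),2))
```

```text
[-0.56670197  0.16700571  0.07412565  2.08850546 -0.01603196  0.88601479
  0.76272404]
160 [ 0.0011 -0.0169] -0.0
168 [ 0.0006 -0.0269] -0.12
172 [-0.0001 -0.0319] -0.19
176 [-0.0012 -0.0368] -0.26
180 [-0.0027 -0.0416] -0.33
184 [-0.0044 -0.0463] -0.4
188 [-0.0065 -0.0509] -0.47
192 [-0.0089 -0.0553] -0.54
196 [-0.0116 -0.0595] -0.61
200 [-0.0146 -0.0636] -0.68
204 [-0.0179 -0.0674] -0.75
208 [-0.0214 -0.071 ] -0.82
210 [-0.0233 -0.0727] -0.86
212 [-0.0252 -0.0743] -0.89
214 [-0.0272 -0.0759] -0.93
```

Call:
{"name": "tcp_steps", "arguments": {"moves": [[[1,-9,0,0,0],[1,-17,0,0,0],[0.8,-23,0,-0.3,0],[0.6,-27,0,-0.6,0],[0,-32,0,-0.95,0],[-1.2,-36.8,0,-1.3,0],[-2.7,-41.6,0,-1.65,0],[-4.4,-46.3,0,-2,0],[-6.5,-50.9,0,-2.35,0],[-8.9,-55.3,0,-2.7,0],[-11.6,-59.5,0,-3.05,0]]]}}

```text
time: 8.1
ee_pos: [0.4141, 0.1167, 0.0612]
eef_rot: [-0.143, 0.99, 0.001, 0.001]
ft_force: [0.6, 2.9, -0.1]
width: 0.0007
grip_force: 1.2
```

Call:
{"name": "tcp_steps", "arguments": {"moves": [[[0,0,0,0,0]]]}}

```text
time: 8.2
ee_pos: [0.4141, 0.1159, 0.0611]
eef_rot: [-0.142, 0.99, 0.0, 0.0]
ft_force: [0.3, 0.0, 0.3]
width: 0.0007
grip_force: 0.0
```

Run:
```python
from h import *
s=r.read_state()
from scipy.spatial.transform import Rotation as R
M=R.from_quat(s["eef_rot"]).as_matrix();p=s["ee_pos"];ax=np.array([.4835,.137])
v=p[:2]-ax;print("finger",np.degrees(np.arctan2(v[1],v[0]))%360,np.hypot(*v))
for t in (198,200,202,204,206,208,210,212,214):
    w=ax+.072*np.array([np.cos(np.radians(t)),np.sin(np.radians(t))])
    d=M.T@np.r_[w-p[:2],0];print(t,d.round(4)[:2],round(-np.radians(t-196),2))
```

```text
finger 196.87761562056218 0.07250727034774232
198 [-0.0005 -0.0014] -0.03
200 [-0.0007 -0.0039] -0.07
202 [-0.0009 -0.0064] -0.1
204 [-0.0011 -0.0089] -0.14
206 [-0.0015 -0.0114] -0.17
208 [-0.002  -0.0139] -0.21
210 [-0.0025 -0.0163] -0.24
212 [-0.0032 -0.0188] -0.28
214 [-0.0039 -0.0212] -0.31
```

In the tool's units: -0.0152 m is -15.2, -0.0139 m is -13.9, -0.22 rad is -1.1.

Call:
{"name": "tcp_steps", "arguments": {"moves": [[[-0.6,-3,0,-0.25,0],[-0.8,-6,0,-0.5,0],[-1.1,-9,0,-0.7,0],[-1.5,-11.4,0,-0.85,0],[-2,-13.9,0,-1.05,0],[-2.3,-15.2,0,-1.1,0],[-2.3,-15.2,0,-1.1,0],[-2.3,-15.2,0,-1.1,0]]]}}

```text
time: 9.0
ee_pos: [0.4205, 0.1028, 0.0606]
eef_rot: [-0.249, 0.968, 0.0, 0.0]
ft_force: [0.1, -0.4, 0.8]
width: 0.0005
grip_force: 0.0
```

Call:
{"name": "tcp_steps", "arguments": {"moves": [[[0,4,0,0,0],[0,6,-20,0,0],[0,6,-60,0,0],[30,6,-100,0,0],[80,6,-100,0,0],[80,50,-100,0,0],[80,100,-100,0,0],[80,100,-100,0,0]]]}}

```text
time: 9.8
ee_pos: [0.2998, 0.1556, 0.161]
eef_rot: [-0.252, 0.968, 0.0, 0.001]
ft_force: [-0.3, -1.1, -0.3]
width: 0.0003
grip_force: 0.0
```

Run:
```python
from h import *
s=r.read_state();print(s["joint_positions"])
T=r.camera("top");S=r.camera("scene");cv2.imwrite("pics/top2.png",T["img"][:,:,::-1])
f=lambda x:cv2.resize(np.ascontiguousarray(x[:,:,::-1]),None,fx=5,fy=5,interpolation=cv2.INTER_CUBIC)
cv2.imwrite("pics/f1.png",np.vstack([f(T["img"][225:310,262:372]),f(S["img"][265:300,262:372])]))
```

```text
[-0.50652953 -0.24728896 -0.09426018  2.24382705 -0.02542893  1.14234249
  1.49381464]
```

View pics/f1.png

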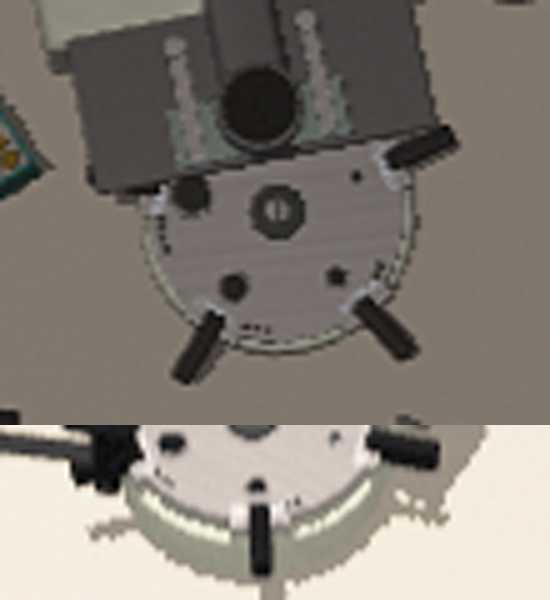

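In the top view the 4-dot opening is at (190,194), the 3-dot at (232,287), the 2-dot at (336,276) and the 1-dot at (357,176). The widest is therefore at the rear, under the head. Ear tips are at (180,381), (410,355) and (457,136). I'll check the angle against the instrument's axis.

Run:
```python
from h import *
T=r.camera("top");S=r.camera("scene")
im=T["img"]
e=lambda p:(262+p[0]/5,225+p[1]/5)
A=lambda d:np.degrees(np.arctan2(d[1],d[0]))
# dark ear masks
hsv=cv2.cvtColor(im,cv2.COLOR_RGB2GRAY);m=(hsv<55).astype(np.uint8);m[:250]=0;m[312:]=0;m[:,:290]=0;m[:,360:]=0
n,l,st,c=cv2.connectedComponentsWithStats(m)
hub=plane(T,317.6,267.2,.048)
for i in range(1,n):
    if st[i,4]>5:
        q=plane(T,*c[i],.048 if st[i,4]>25 else .041);d=q-hub;print(st[i].tolist(),c[i].round(1),np.hypot(*d[:2]).round(4),(A(d)%360).round(1))
for p in((190,194),(232,287),(336,276),(357,176)):
    d=plane(T,*e(p),.041)-hub;print("hole",np.hypot(*d[:2]).round(4),(A(d)%360).round(1))
# yaw from table left/right edges & front edge
L1,L2=plane(T,*e((98,190)),.056),plane(T,*e((72,78)),.056)
R1,R2=plane(T,*e((438,133)),.056),plane(T,*e((415,5)),.056)
print("yaw left",A(L2-L1),"right",A(R2-R1),"front",A(L1-R1)-90, np.hypot(*(L1-R1)[:2]))
# arm axis: line fit from long edges of instrument in the full image
g=cv2.Canny(im[160:265,255:360],40,120)
for x in cv2.HoughLinesP(g,1,np.pi/360,25,minLineLength=28,maxLineGap=4)[:,0]:
    a=plane(T,x[0]+255,x[1]+160,.056);b=plane(T,x[2]+255,x[3]+160,.056);print("line",x+[255,160,255,160],np.round((A(b-a)+45)%90-45,1),np.hypot(*(b-a)[:2]).round(3))
```

```text
[307, 250, 18, 8, 75] [314.8 253.1] 0.0313 10.2
[339, 250, 14, 9, 75] [345.7 253.7] 0.0674 294.8
[326, 253, 9, 2, 9] [330.  253.6] 0.041 317.6
[297, 259, 8, 9, 47] [300.1 262.9] 0.0389 75.0
[290, 261, 6, 3, 12] [292.2 262. ] 0.0564 76.5
[313, 262, 10, 11, 68] [317.6 267. ] 0.0005 350.4
[328, 279, 3, 3, 9] [329. 280.] 0.0365 221.4
[306, 280, 5, 5, 21] [308. 282.] 0.0375 145.5
[333, 284, 12, 13, 67] [338.7 290.4] 0.0672 220.9
[297, 287, 10, 15, 66] [301.5 294. ] 0.0672 148.2
hole 0.039 76.7
hole 0.0377 147.3
hole 0.0371 221.4
hole 0.038 294.2
yaw left 12.45085059219937 right 8.402780040342188 front 8.579538133957499 0.14798166063598578
line [311 201 324 256] 11.9 0.124
line [260 183 334 169] 10.1 0.166
line [315 225 358 216] 11.0 0.096
line [265 200 330 184] 13.2 0.147
line [287 262 352 250] 9.5 0.142
line [337 170 348 222] 10.1 0.119
line [263 190 272 239] 9.9 0.111
line [340 191 347 224] 10.1 0.075
line [294 229 299 258] 8.9 0.064
line [296 199 302 227] 11.0 0.064
line [272 234 301 227] 12.8 0.064
line [320 223 327 251] 12.6 0.063
line [305 175 315 216] 12.3 0.095
```

The ears and holes sit at about 5° + k·72°, while the housing edges give a yaw of 10°. The turret is about 5° short and not clicked in. I'll go back and nudge about 3.5° further.

Call:
{"name": "tcp_steps", "arguments": {"moves": [[[0,-45,0,0,0],[0,-90,0,0,0],[-40,-92,0,0,0],[-80,-92,0,0,0],[-80,-92,30,0,0],[-80,-92,60,0,0],[-80,-92,90,0,0],[-80,-92,100,0,0],[-80,-92,100,0,0]]]}}

```text
time: 10.9
ee_pos: [0.4159, 0.1089, 0.0595]
eef_rot: [-0.249, 0.968, -0.0, -0.001]
ft_force: [-0.5, -0.1, 0.1]
width: 0.0004
grip_force: 0.0
```

Call:
{"name": "tcp_steps", "arguments": {"moves": [[[0,-4,0,0,0],[0,-8,0,-0.1,0],[0,-10,0,-0.2,0],[0,-11.5,0,-0.25,0],[0,-12.5,0,-0.25,0],[0,-12.5,0,-0.25,0],[0,-12.5,0,-0.25,0]]]}}

```text
time: 11.6
ee_pos: [0.4226, 0.099, 0.0606]
eef_rot: [-0.274, 0.962, 0.0, 0.0]
ft_force: [-0.5, -0.1, 0.1]
width: 0.0003
grip_force: 0.0
```

Call:
{"name": "tcp_steps", "arguments": {"moves": [[[0,4,0,0,0],[0,6,-20,0,0],[0,6,-60,0,0],[30,6,-100,0,0],[80,6,-100,0,0],[80,50,-100,0,0],[80,100,-100,0,0],[80,100,-100,0,0]]]}}

```text
time: 12.4
ee_pos: [0.2994, 0.1454, 0.1609]
eef_rot: [-0.277, 0.961, 0.0, 0.001]
ft_force: [1.2, -0.7, 0.9]
width: 0.0004
grip_force: 0.0
```

Create m.py:
```python
from h import *
T=r.camera("top");im=T["img"];cv2.imwrite("pics/top_last.png",im[:,:,::-1])
A=lambda d:np.degrees(np.arctan2(d[1],d[0]))
m=(cv2.cvtColor(im,cv2.COLOR_RGB2GRAY)<55).astype(np.uint8);m[:250]=0;m[312:]=0;m[:,:290]=0;m[:,360:]=0
n,l,st,c=cv2.connectedComponentsWithStats(m)
hub=plane(T,317.6,267.2,.048)
for i in range(1,n):
    if st[i,4]>5:
        q=plane(T,*c[i],.048 if st[i,4]>50 else .041);d=q-hub;print(st[i].tolist(),c[i].round(1),np.hypot(*d[:2]).round(4),(A(d)%360).round(1),((A(d)+36)%72-36).round(1))
```

```bash
python3 m.py
```

```text
[306, 250, 19, 9, 80] [314.2 253.4] 0.0308 12.5 12.5
[336, 250, 16, 8, 62] [343.6 252.7] 0.0646 298.2 10.2
[326, 253, 9, 2, 9] [330.  253.6] 0.041 317.6 29.6
[290, 261, 6, 5, 20] [291.9 263. ] 0.0566 78.7 6.7
[297, 260, 7, 9, 47] [299.7 264.1] 0.0394 77.9 5.9
[313, 262, 10, 11, 65] [317.8 267. ] 0.0007 322.2 34.2
[329, 278, 3, 3, 8] [329.9 279.1] 0.0365 225.6 9.6
[307, 280, 5, 6, 21] [309.4 282.5] 0.0369 150.3 6.3
[335, 283, 12, 12, 65] [340.3 288.8] 0.0672 225.2 9.2
[299, 288, 10, 15, 66] [303.7 295.1] 0.0669 152.5 8.5
```

The front-ear pair now gives a turret zero at about 8.7°, against a yaw of 10°, which is about 1 mm at the opening. I'll nudge about 1.2° more so it sits true in the click, then check again.

In the tool's units: 0.1 m is 100, -0.092 m is -92.

Call:
{"name": "tcp_steps", "arguments": {"moves": [[[0,-45,0,0,0],[0,-90,0,0,0],[-40,-92,0,0,0],[-80,-92,0,0,0],[-80,-92,30,0,0],[-80,-92,60,0,0],[-80,-92,90,0,0],[-80,-92,100,0,0],[-80,-92,100,0,0]]]}}

```text
time: 13.35
ee_pos: [0.4176, 0.1051, 0.0596]
eef_rot: [-0.274, 0.962, -0.0, -0.001]
ft_force: [-0.4, 0.0, 0.6]
width: 0.0003
grip_force: 0.0
```

Call:
{"name": "tcp_steps", "arguments": {"moves": [[[0,-4,0,0,0],[0,-6.5,0,0,0],[0,-8,0,0,0],[0,-9,0,0,0],[0,-9.7,0,0,0],[0,-9.7,0,0,0],[0,-9.7,0,0,0]]]}}

```text
time: 14.05
ee_pos: [0.4235, 0.0976, 0.0606]
eef_rot: [-0.274, 0.962, 0.0, 0.0]
ft_force: [-0.4, -0.2, -0.4]
width: 0.0007
grip_force: 0.0
```

Call:
{"name": "tcp_steps", "arguments": {"moves": [[[0,4,0,0,0],[0,6,-20,0,0],[0,6,-60,0,0],[30,6,-100,0,0],[80,6,-100,0,0],[80,50,-100,0,0],[80,100,-100,0,0],[80,100,-100,0,0]]]}}

```text
time: 14.85
ee_pos: [0.3003, 0.144, 0.1609]
eef_rot: [-0.277, 0.961, 0.0, 0.001]
ft_force: [0.0, -1.0, -0.2]
width: 0.0005
grip_force: 0.0
```

```bash
python3 m.py
```

Run:
```python
from h import *
T=r.camera("top")
q=r.read_state();print(q["ee_pos"],q["eef_rot"])
m=(cv2.cvtColor(T["img"],cv2.COLOR_RGB2GRAY)<60).astype(np.uint8);m[:232]=0;m[258:]=0;m[:,:300]=0;m[:,330:]=0
n,l,st,c=cv2.connectedComponentsWithStats(m);i=1+st[1:,4].argmax();print("pad blob",st[i],c[i])
```

```text
[307, 250, 18, 8, 74] [314.7 253.1] 0.0313 10.4 10.4
[336, 250, 16, 7, 54] [343.3 252.6] 0.0641 298.8 10.8
[326, 253, 9, 2, 9] [330.  253.6] 0.041 317.6 29.6
[297, 259, 8, 10, 53] [299.9 263.9] 0.0388 78.3 6.3
[290, 261, 6, 5, 20] [291.9 263. ] 0.0566 78.7 6.7
[313, 262, 10, 11, 67] [317.7 266.9] 0.0007 334.6 -25.4
[329, 277, 3, 4, 10] [330.  278.8] 0.0362 226.7 10.7
[308, 281, 5, 5, 19] [309.6 282.8] 0.0372 151.5 7.5
[335, 283, 12, 12, 65] [340.5 288.3] 0.0668 226.0 10.0
[300, 289, 9, 14, 65] [304.  295.4] 0.0673 153.3 9.3
[0.30239575 0.1409306  0.16065616] [-2.75310275e-01  9.61355358e-01 -1.67720411e-04  3.15601529e-04]
pad blob [304 232  26  26 291] [313.96907216 245.84879725]
```

The front-ear pair now gives θ ≈ 10.1°, matching the instrument's yaw, so the turret is in its station. Now I move over the pad at (0.521, 0.144), staying above it.

Call:
{"name": "tcp_steps", "arguments": {"moves": [[[-30,-18,0,0,0],[-60,-36,0,0,0],[-90,-54,0,0,0],[-120,-73,0,0,0],[-150,-91,0,0,0],[-170,-103,0,0,0],[-182,-110,0,0,0],[-187,-113,0,0,0],[-187,-113,10,0,0],[-187,-113,20,0,0],[-187,-113,20,0,0],[-187,-113,20,0,0]]]}}

```text
time: 16.15
ee_pos: [0.5206, 0.1428, 0.1402]
eef_rot: [-0.274, 0.962, 0.0, -0.0]
ft_force: [-0.3, 0.0, 0.5]
width: 0.0004
grip_force: 0.0
```

Call:
{"name": "tcp_steps", "arguments": {"moves": [[[0,0,0,0,0],[0,0,0,0,0],[0,0,0,0,0]]]}}

```text
time: 16.45
ee_pos: [0.5214, 0.143, 0.1409]
eef_rot: [-0.274, 0.962, 0.0, 0.0]
ft_force: [-0.5, 0.2, -0.7]
width: 0.0007
grip_force: 0.0
```

In the tool's units: 0.019 m is 19, 0.018 m is 18.

Call:
{"name": "tcp_steps", "arguments": {"moves": [[[0,0,5,0,0],[0,0,10,0,0],[0,0,13,0,0],[0,0,15,0,0],[0,0,17,0,0],[0,0,18,0,0],[0,0,19,0,0],[0,0,19,0,0]]]}}

```text
time: 17.25
ee_pos: [0.5212, 0.1429, 0.1216]
eef_rot: [-0.274, 0.962, 0.0, -0.0]
ft_force: [-3.5, -0.4, 5.0]
width: 0.0002
grip_force: 2.4
```

Call:
{"name": "tcp_steps", "arguments": {"moves": [[[0,0,1,0,0],[0,0,2,0,0],[0,0,3,0,0],[0,0,4,0,0],[0,0,5,0,0],[0,0,6,0,0],[0,0,7,0,0],[0,0,7,0,0],[0,0,7,0,0]]]}}

```text
time: 18.15
ee_pos: [0.5211, 0.1429, 0.1146]
eef_rot: [-0.274, 0.962, 0.0, -0.0]
ft_force: [-4.8, -1.2, 6.7]
width: 0.0004
grip_force: 3.4
```

In the tool's units: 0.002 m is 2, 0.0014 m is 1.4.

Call:
{"name": "tcp_steps", "arguments": {"moves": [[[0,0,0.7,0,0],[0,0,1.4,0,0],[0,0,2,0,0],[0,0,2,0,0],[0,0,2,0,0]]]}}

```text
time: 18.65
ee_pos: [0.5211, 0.1429, 0.1127]
eef_rot: [-0.274, 0.962, 0.0, -0.0]
ft_force: [-5.0, -2.1, 7.3]
width: 0.0005
grip_force: 3.8
```

In the tool's units: 0.001 m is 1, 0.0005 m is 0.5.

Call:
{"name": "tcp_steps", "arguments": {"moves": [[[0,0,0.5,0,0],[0,0,1,0,0],[0,0,1,0,0],[0,0,1,0,0]]]}}

```text
time: 19.05
ee_pos: [0.5211, 0.1429, 0.1123]
eef_rot: [-0.274, 0.962, 0.0, -0.0]
ft_force: [-8.3, -2.4, 12.7]
width: 0.0003
grip_force: 7.2
```

Call:
{"name": "tcp_steps", "arguments": {"moves": [[[0,0,0.5,0,0],[0,0,0.5,0,0],[0,0,0.5,0,0]]]}}

```text
time: 19.35
ee_pos: [0.5211, 0.1429, 0.1121]
eef_rot: [-0.274, 0.962, 0.0, -0.0]
ft_force: [-9.3, -2.8, 17.9]
width: 0.0005
grip_force: 8.9
```

```bash
python3 m.py | tail -3
```

```text
[305, 271, 3, 4, 6] [306.2 272.5] 0.0269 112.3 -31.7
[308, 281, 4, 5, 16] [309.3 282.9] 0.0378 150.8 6.8
[300, 289, 9, 14, 64] [304.  295.3] 0.0671 153.3 9.3
```

The firm stop is reached: the tip is at 90 mm with about 18 N, and the visible ear has not moved from (304,295). Handing in.

```bash
python3 -c "
from bench import r
print(r.close_job())"
```

```text
the job is handed in; nothing more can be done
None
```

I turned the turret until the widest opening sat under the reading head, pressed the head down to its stop at about 18 N, and handed the job in while still holding it; no verdict came back.

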